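# Take the flanged guide bush out of the flap-lidded parts bin

### The arm

A 6-joint arm with a two-finger parallel gripper is mounted at the origin on the work surface. World frame = base frame: x ahead of the robot, y to its left, z up, the work surface at z = 0. Lengths are in m, angles in rad, forces in N, time in s.
With the tool pointing down it reaches from about 0.3 to 0.875 m from the base axis. Payload 6.4 kg.
Tool frame: the origin (TCP) lies at the very end of the fingers, on their centre line; the grasp point (between the pads) lies 19 mm behind it; z points along the fingers, y is the line along which they close (so a half turn about z gives the same grasp; the last joint's range is limited). The gripper opens to 85 mm and grips with 20 to 120 N. Pads are 22 mm wide; open, the fingers measure 114 mm over their backs; the gripper's body (76 mm by 85 mm) begins 54 mm behind the grasp point. The pads swing forward as they close: fully open they stand 13 mm farther back than shut.
Start: joints at [-1.39, 0.181, 1.607, -0, 1.354, -0.206], TCP at [0.217, -0.533, 0.231] pointing down, gripper open.
Joint ranges: [-2.99, 2.99], [-0.89, 2.07], [0.3, 2.58], [-1.14, 4.28], [0, 2.63], [-3.12, 3.12]. Speed limits (rad/s): [2.57, 2.57, 3.01, 3.14, 3.14, 3.14].

### API

Orientations are given as a unit quaternion [w, x, y, z].
In Python, from bench import ctrl gives the robot as it stands.
- The arm moves only by the tool jog_arm, never from a script. Its argument "series" is a list that holds one entry, the list of rows, each a list of 7 numbers: the shift along the tool's x, y, z in mm, then the turn, a rotation vector about the tool's x, y, z in rad, then the finger opening in mm, from 0 to 85.4. In form: [[[tx, ty, tz, rx, ry, rz, gripper], ...]]. A call has exactly 10 rows; each row shifts and turns the commanded pose from where the row before left it, along the tool's axes as they then stand; what a row does not reach is not made up. A row lasts 1/10 s, in which the tool goes at most 50 mm and 8.59 degrees, less where a joint would pass 70% of its speed; a pose out of reach is approached as far as the arm can. A call with a gripper value outside its range is refused whole. The fingers move at their own pace and stop on an object; the grip force is fixed at half the most. Time passes only in rows, so rows that do not move let the fingers close, or fill a call up. It gives the time, the measured TCP pose, the force, the opening and the grip force at its end, in the units of the state.
- ctrl.get_obs(): the state, without advancing time (a new reading comes with each control period).
- ctrl.camera(name): name is "scene" or "top"; returns a dict with "frame" (480x640x3 uint8, blue, green, red), "z_map" (480x640 float32, m along the optical axis (not along the pixel's ray), 0 where there is no reading), "fx", "fy", "cx", "cy" (pixels), "k1" (the pictures are not rectified: a ray, as slopes to the right and down, at radius r is drawn at 1 + k1 r^2 times it, then the intrinsics apply), "xyz" and "rotation" of the camera in the world. Camera axes: x right, y down, z forward; pixel columns grow to the right and rows downward; lengths in m; the calibration is good to about 2 mm. A picture is of the moment at which its call begins.
- ctrl.hand_in(): hands the job in; it is judged then, once.
The state is a dict: "time_s": time; "q": joint angles; "dq": joint speeds; "joint_efforts": joint torques, N m; "eef_pos": TCP position; "eef_rot": TCP orientation; "wrist_force": force on the tool from outside, world axes, zero at the start; "torque": the same for the moment, N m; "opening": opening from 0.0 (shut) to 1.0 (fully open); "grasp_force": force on a finger pad.
Only numpy, scipy, OpenCV 4.12 (cv2) and the standard library are available. Lean on these libraries where they do the work, as an engineer would, in place of code of your own. Each camera call takes 0.05 s, during which the arm holds its last target. There are 200 camera calls.

### The job

Raise the flap of the parts bin right over until it leans open by itself, take out the flanged guide bush (not the plain collar or the stepped block beside it) and stand it upright, flange down, inside the scribed circle on the die base plate. Set it down, do not drop it; the flap may stay open.

Things in the scene. Friction and masses are not known exactly. Their poses are not given: they have to be found in the camera images.
- bin: Grey sheet-steel bin fixed to the bench, 150 (x) x 300 (y) x 65 mm high, walls and floor 4 mm. Origin: centre of its underside; x from front (robot side) to hinge, y along its length, z up. On its flap is a round steel bar handle, 10 mm diameter, 110 mm long parallel to y with a leg at each end; flap closed, the bar's middle is at x -55, y 0, z 108.5 mm, 35 mm clear gap over the flap.
- flap (a joint): Flat aluminium flap over the bin, 155 x 304 x 3 mm, about 0.35 kg. Hinge axis along the bin's y through bin point x 75, z 65.5 mm. Rad: 0 closed (level on the bin), grows as the front edge goes up and back, stop at 1.75. Falls shut from below about 1.5, leans open on its stop beyond. The bar handle turns with it and may turn between the fingers.
- bush: Steel flanged guide bush standing flange down in the bin: flange 44 mm diameter, 8 mm thick; body 30 mm diameter; 50 mm high in all, bore 16 mm, about 0.22 kg. Origin: centre of the flange's underside, z up. It is one of three parts in a row at bin y -90, 0, 90 mm, any order; the others are a plain collar (38 mm diameter, 30 mm high) and a stepped block (36 x 30 x 34 mm).
- plate: Bare metal die base plate fixed to the bench, 180 x 180 x 20 mm, with two guide posts (18 mm diameter, 50 mm above the plate) at x 70, y +-70 mm in its frame (back corners). Origin: centre of its underside, z up. A thin scribed circle, 82 mm diameter, is drawn on its top about the plate's centre.

How it is judged:
On the way:
1. the flap is raised over past upright (value of joint flap above 1.5 rad), for 0.2 s.
At the end, for the whole second after the job is handed in: The guide bush stands still on the base plate, upright within 10 degrees with its flange down, its centre within 20 mm of the centre of the scribed circle (flange inside or just on the line); released (horizontal distance between bush and plate below 0.02 m and z of bush in the frame of plate between 0.017 and 0.024 m and angle between bush's own z axis and vertical below 0.17 rad and linear speed of bush below 0.02 m/s); the robot touches nothing.
It fails at once if the bush is dropped (falls free of the fingers faster than 0.8 m/s, about 30 mm) (linear speed of bush above 0.8 m/s and contact force between the fingers and bush below 0.05 N).
It also fails if it takes over 61 s, if anything falls off the work surface, if the arm or the gripper's body presses on something with over 40 N, if the wrist force passes 120 N, or if a joint passes its speed limit or range.

## Working session

There is one attempt and no reset: what is moved stays moved. The work goes in short steps, Python scripts to look and compute and a tool call to move; the robot and the scene stay as the last step left them, time stands still between calls to the robot, and variables do not carry over. Pictures are saved under pics/ and viewed, at most 10 in all, crops included, and the job is handed in when it is done.

Besides the shell and the picture viewer there is one more tool, called as name(argument=value, ...), one argument or row to a line, values as JSON. jog_arm: Moves the arm, as the interface text tells. Its arguments: {"type":"object","properties":{"series":{"type":"array"}},"required":["series"]}

```bash
ls; mkdir -p pics
cat > h.py <<'E'
import numpy as np, cv2
from bench import ctrl
def cast(c,u,v,z=None,d=None):
    # pixel -> undistorted slopes -> world point on plane z, or at depth d
    xd=np.array([(u-c["cx"])/c["fx"],(v-c["cy"])/c["fy"]]); x=xd.copy()
    for _ in range(20): x=xd/(1+c["k1"]*(x@x))
    r=R(c)@np.array([x[0],x[1],1.]); o=np.array(c["xyz"])
    return o+r*(d if d is not None else (z-o[2])/r[2])
def R(c):
    from scipy.spatial.transform import Rotation as T
    r=np.array(c["rotation"],float)
    return r if r.shape==(3,3) else T.from_quat(np.roll(r,-1)).as_matrix()
def snap(n,f):
    c=ctrl.camera(n); cv2.imwrite("pics/"+f,c["frame"]); return c
E
python3 - <<'E'
from h import *
print(ctrl.get_obs())
for n in("scene","top"):
    c=snap(n,n+"0.png"); print({k:v for k,v in c.items() if k not in("frame","z_map")})
    np.savez("/tmp/"+n+"0.npz",**c)
E
```

```text
pics
{'time_s': 0.0, 'q': array([-1.39030856e+00,  1.81520091e-01,  1.60799226e+00, -2.07716848e-05,
        1.35380387e+00, -2.06357535e-01]), 'dq': array([-1.03202982e-04, -1.06845877e-03, -2.57494919e-04, -3.21344025e-05,
       -3.67468422e-04, -2.07125325e-05]), 'joint_efforts': array([ 7.21819051e-04, -4.44870973e+01, -3.51334798e+01, -1.00862917e-04,
        9.03038308e-03,  3.68338490e-06]), 'eef_pos': array([ 0.21680892, -0.53196981,  0.23040354]), 'eef_rot': array([-8.61841505e-04,  9.81351290e-01,  1.92220973e-01,  1.00723440e-06]), 'wrist_force': array([ 0.04097007, -0.41182371,  0.27474028]), 'torque': array([ 0.00612705, -0.02088187,  0.01203825]), 'grasp_force': 0.0, 'opening': 0.9992792877490444}
{'fx': 613.8108055377368, 'fy': 613.8108055377368, 'cx': 324.5270099000331, 'cy': 236.728258585797, 'k1': -0.05173254261273687, 'xyz': array([1.09919306, 0.17778115, 0.8090196 ]), 'rotation': array([-0.17783291,  0.50115045,  0.79401357, -0.29456092])}
{'fx': 451.28223788162734, 'fy': 451.28223788162734, 'cx': 319.457735991731, 'cy': 238.46819851071538, 'k1': 0.007468431428916801, 'xyz': array([ 0.48020003, -0.08856233,  0.72703244]), 'rotation': array([ 0.02993585, -0.70517291,  0.70639974, -0.0532393 ])}
```

View pics/scene0.png

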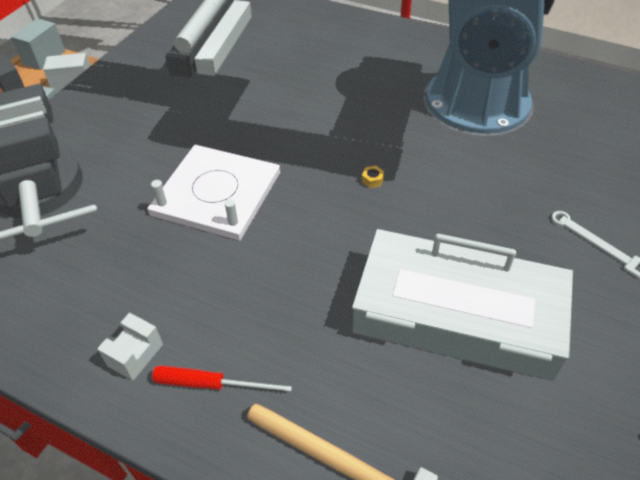

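View pics/top0.png

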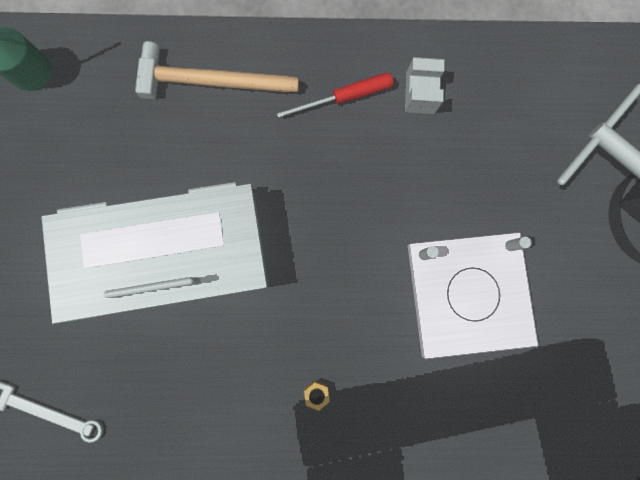

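The scene view shows the bin with its handle (bar about 437–515, 240–255) and the plate with its circle at (215,186). In the top view the flap's corners are (42,215), (252,184), (266,287) and (53,323). The bar runs from (105,294) to (217,277), and the circle is centred near (473,294). Next I'll measure them precisely.

```bash
cat >> h.py <<'E'
def cloud(c):
    v,u=np.mgrid[0:480,0:640]; k=np.array([[c["fx"],0,c["cx"]],[0,c["fy"],c["cy"]],[0,0,1]],float)
    p=np.stack([u.ravel(),v.ravel()],1).astype(float); xd=(p-[c["cx"],c["cy"]])/[c["fx"],c["fy"]]; x=xd.copy()
    for _ in range(10): x=xd/(1+c["k1"]*(x**2).sum(1,keepdims=True))
    r=np.c_[x,np.ones(len(x))]*c["z_map"].reshape(-1,1)
    return (r@R(c).T+c["xyz"]).reshape(480,640,3)
E
python3 - <<'E'
from h import *
for n in("top","scene"):
    c=dict(np.load(f"/tmp/{n}0.npz")); P=cloud(c); z=P[...,2]; ok=c["z_map"]>0
    reg=ok&(P[...,0]>.2)&(P[...,0]<.8)&(P[...,1]>-.6)&(P[...,1]<.6)
    for nm,lo,hi,cond in(("flap",.055,.08,P[...,1]>.02),("plate",.012,.028,P[...,1]<-.1),("bar",.098,.125,P[...,1]>.02)):
        m=(reg&(z>lo)&(z<hi)&cond).astype(np.uint8)
        k,l,s,_=cv2.connectedComponentsWithStats(m); i=1+np.argmax(s[1:,4]); m=l==i
        zz=np.median(z[m]); q=P[m][:,:2].astype(np.float32)
        print(n,nm,m.sum(),"z",zz.round(4),"rect world",np.round(cv2.minAreaRect(q),4).tolist() if 0 else cv2.minAreaRect(q))
    # circle
    m=reg&(abs(z-.02)<.008)&(P[...,1]<-.1)
    g=cv2.cvtColor(c["frame"],cv2.COLOR_BGR2GRAY); mm=m.astype(np.uint8)
    mm=cv2.morphologyEx(mm,cv2.MORPH_OPEN,np.ones((5,5)));mm=cv2.erode(mm,np.ones((9,9)))
    d=((g<140)&(mm>0)).astype(np.uint8)
    cs,_=cv2.findContours(d,cv2.RETR_EXTERNAL,cv2.CHAIN_APPROX_NONE)
    for k in cs:
        if len(k)>60:
            w=np.array([cast(c,*p[0],z=.02)[:2] for p in k],np.float32); print("circ",cv2.minEnclosingCircle(w),cv2.fitEllipse(w))
E
```

```text
top flap 19425 z 0.0684 rect world ((0.5408660173416138, 0.14483608305454254), (0.16307587921619415, 0.2772727906703949), 9.271873474121094)
top plate 12656 z 0.0193 rect world ((0.47604602575302124, -0.35325130820274353), (0.18006116151809692, 0.1802617609500885), 5.79009485244751)
top bar 674 z 0.1122 rect world ((0.4876798689365387, 0.11983633041381836), (0.010054920800030231, 0.11830780655145645), 9.269462585449219)
scene flap 16577 z 0.069 rect world ((0.5414777398109436, 0.14406192302703857), (0.1686040759086609, 0.27506154775619507), 8.806221961975098)
scene plate 6843 z 0.0203 rect world ((0.4777343273162842, -0.3545140027999878), (0.1837751567363739, 0.18200096487998962), 5.85191535949707)
scene bar 597 z 0.112 rect world ((0.4889087378978729, 0.11936289072036743), (0.013358639553189278, 0.1190996989607811), 8.902312278747559)
```

jog_arm(
  series=[
    [[0, 0, 0, 0, 0, -0.1344, 60], [0, 0, 0, 0, 0, -0.1344, 60], [0, 0, 0, 0, 0, -0.1344, 60], [0, 0, 0, 0, 0, -0.1344, 60], [0, 0, 0, 0, 0, -0.1344, 60], [0, 0, 0, 0, 0, -0.1344, 60], [0, 0, 0, 0, 0, -0.1344, 60], [0, 0, 0, 0, 0, -0.1344, 60], [0, 0, 0, 0, 0, -0.1344, 60], [0, 0, 0, 0, 0, -0.1344, 60]],
  ],
)

```text
time_s: 1.1
eef_pos: [0.2169, -0.5322, 0.2307]
eef_rot: [-0.0, 0.646, 0.763, 0.0]
wrist_force: [0.1, 0.1, 0.3]
opening: 0.697
grasp_force: 0.0
```

jog_arm(
  series=[
    [[30, 18.6, -2, 0, 0, 0, 60], [30, 18.6, -2, 0, 0, 0, 60], [30, 18.6, 0, 0, 0, 0, 60], [30, 18.6, 0, 0, 0, 0, 60], [30, 18.6, 0, 0, 0, 0, 60], [30, 18.6, 0, 0, 0, 0, 60], [30, 18.6, 0, 0, 0, 0, 60], [30, 18.6, 0, 0, 0, 0, 60], [30, 18.6, 0, 0, 0, 0, 60], [30, 18.6, 0, 0, 0, 0, 60]],
  ],
)

```text
time_s: 2.1
eef_pos: [0.3529, -0.2052, 0.2351]
eef_rot: [-0.0, 0.648, 0.761, 0.0]
wrist_force: [1.1, -0.2, 0.2]
opening: 0.702
grasp_force: 0.0
```

jog_arm(
  series=[
    [[30, 18.6, 4, 0, 0, 0, 60], [30, 18.6, 4, 0, 0, 0, 60], [30, 18.6, 4, 0, 0, 0, 60], [30, 18.6, 4, 0, 0, 0, 60], [30, 18.6, 4, 0, 0, 0, 60], [30, 18.6, 4, 0, 0, 0, 60], [30, 18.6, 4, 0, 0, 0, 60], [30, 18.6, 4, 0, 0, 0, 60], [30, 18.6, 0, 0, 0, 0, 60], [30, 18.6, 0, 0, 0, 0, 60]],
  ],
)

```text
time_s: 3.1
eef_pos: [0.4885, 0.1206, 0.2027]
eef_rot: [-0.0, 0.648, 0.761, -0.0]
wrist_force: [0.4, -1.2, 0.4]
opening: 0.703
grasp_force: 0.0
```

```bash
cat >> h.py <<'E'
def rel(o,t):
    # tool-frame offset (mm) from TCP to world point t
    from scipy.spatial.transform import Rotation as T
    M=T.from_quat(np.roll(o["eef_rot"],-1)).as_matrix(); return (M.T@(np.array(t)-o["eef_pos"])*1000).round(1), M.round(4)
E
python3 - <<'E'
from h import *
o=ctrl.get_obs(); print(o["time_s"],o["eef_pos"],o["q"].round(3),o["wrist_force"])
print(rel(o,[.4883,.1196,.0895]))
c=snap("scene","s1.png")
P=cloud(c); z=P[...,2]
for nm,b in(("fl",P[...,1]>-.05),):
    m=(c["z_map"]>0)&(z>.06)&(z<.075)&b&(P[...,0]>.3)&(P[...,0]<.75)&(P[...,1]<.4)
    k,l,s,_=cv2.connectedComponentsWithStats(m.astype(np.uint8)); m=l==1+np.argmax(s[1:,4])
    print(cv2.minAreaRect(P[m][:,:2].astype(np.float32)))
E
```

```text
3.1 [0.48853049 0.12060811 0.20274982] [ 0.006  0.048  1.813 -0.     1.281 -0.154] [ 0.37545677 -1.16104922  0.42121212]
(array([ -1. ,  -0.3, 113.3]), array([[-1.595e-01,  9.872e-01, -1.000e-03],
       [ 9.872e-01,  1.595e-01, -1.000e-04],
       [ 1.000e-04, -1.000e-03, -1.000e+00]]))
((0.5438390374183655, 0.12862467765808105), (0.16694383323192596, 0.30543187260627747), 9.059867858886719)
```

View pics/s1.png

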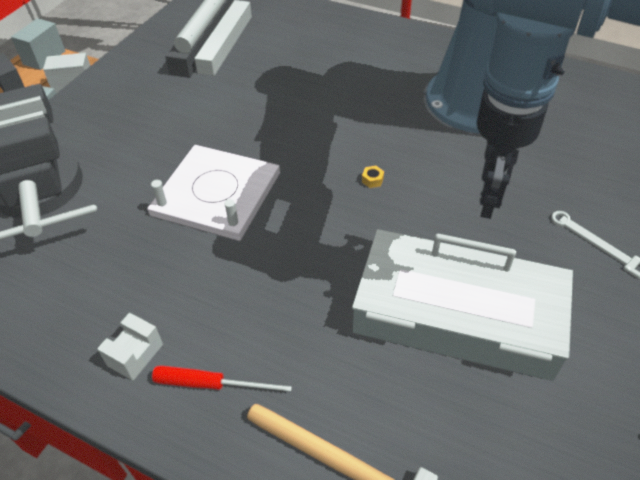

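The picture shows the gripper tips at about (487,212), right above the bar at (475,245). The bin frame is confirmed, so I'll descend and grip.

jog_arm(
  series=[
    [[0, 0, 12, 0, 0, 0, 50], [0, 0, 12, 0, 0, 0, 50], [0, 0, 12, 0, 0, 0, 50], [0, 0, 12, 0, 0, 0, 50], [0, 0, 12, 0, 0, 0, 50], [0, 0, 12, 0, 0, 0, 50], [0, 0, 12, 0, 0, 0, 50], [0, 0, 12, 0, 0, 0, 50], [0, 0, 10, 0, 0, 0, 50], [0, 0, 7, 0, 0, 0, 50]],
  ],
)

```text
time_s: 4.15
eef_pos: [0.4882, 0.1191, 0.0892]
eef_rot: [-0.0, 0.648, 0.761, -0.0]
wrist_force: [-0.2, -0.3, -0.1]
opening: 0.584
grasp_force: 0.0
```

jog_arm(
  series=[
    [[0, 0, 0, 0, 0, 0, 25], [0, 0, 0, 0, 0, 0, 15], [0, 0, 0, 0, 0, 0, 8], [0, 0, 0, 0, 0, 0, 4], [0, 0, 0, 0, 0, 0, 4], [0, 0, 0, 0, 0, 0, 4], [0, 0, 0, 0, 0, 0, 4], [0, 0, 0, 0, 0, 0, 4], [0, 0, 0, 0, 0, 0, 4], [0, 0, 0, 0, 0, 0, 4]],
  ],
)

```text
time_s: 5.15
eef_pos: [0.4867, 0.1188, 0.0905]
eef_rot: [-0.001, 0.648, 0.762, -0.002]
wrist_force: [-8.1, -2.1, 5.3]
opening: 0.095
grasp_force: 58.5
```

```bash
python3 -c "
import numpy as np
R,a=np.hypot(130,43),np.arctan2(43,130)
t=np.linspace(0,1.70,31)+a
p=np.c_[-R*np.cos(t),-R*np.sin(t)]
q=np.round(p-p[0]); q=np.round((p-p[0])*2)/2
print(np.diff(q,axis=0).tolist(),q[-1])"
```

```text
[[2.5, -7.5], [3.0, -7.0], [3.5, -7.0], [4.0, -6.5], [4.0, -6.5], [5.0, -6.5], [4.5, -6.0], [5.5, -5.5], [5.5, -5.5], [6.0, -5.0], [6.0, -5.0], [6.5, -4.0], [6.5, -4.0], [7.0, -4.0], [7.0, -3.0], [7.0, -3.0], [7.5, -2.5], [7.5, -2.0], [7.5, -1.5], [8.0, -1.0], [7.5, -0.5], [8.0, -0.5], [7.5, 0.5], [8.0, 0.5], [7.5, 1.0], [7.5, 1.5], [7.5, 2.0], [7.5, 2.0], [7.5, 3.0], [7.0, 3.0]] [189.5 -80.5]
```

jog_arm(
  series=[
    [[0, 2.5, -7.5, 0, 0, 0, 4], [0, 3, -7, 0, 0, 0, 4], [0, 3.5, -7, 0, 0, 0, 4], [0, 4, -6.5, 0, 0, 0, 4], [0, 4, -6.5, 0, 0, 0, 4], [0, 5, -6.5, 0, 0, 0, 4], [0, 4.5, -6, 0, 0, 0, 4], [0, 5.5, -5.5, 0, 0, 0, 4], [0, 5.5, -5.5, 0, 0, 0, 4], [0, 6, -5, 0, 0, 0, 4]],
  ],
)

```text
time_s: 6.15
eef_pos: [0.528, 0.1256, 0.1545]
eef_rot: [-0.003, 0.648, 0.762, -0.004]
wrist_force: [-19.7, -3.9, 18.1]
opening: 0.093
grasp_force: 58.9
```

jog_arm(
  series=[
    [[0, 5, -6.5, 0, 0, 0, 4], [0, 6, -5.5, 0, 0, 0, 4], [0, 6.5, -4, 0, 0, 0, 4], [0, 6.5, -4, 0, 0, 0, 4], [0, 7, -3, 0, 0, 0, 4], [0, 7, -3, 0, 0, 0, 4], [0, 7.5, -2.5, 0, 0, 0, 4], [0, 7.5, -2, 0, 0, 0, 4], [0, 7.5, -1.5, 0, 0, 0, 4], [0, 8, -1, 0, 0, 0, 4]],
  ],
)

```text
time_s: 7.15
eef_pos: [0.6004, 0.1374, 0.1876]
eef_rot: [0.0, 0.648, 0.761, 0.001]
wrist_force: [-4.6, 1.2, 5.7]
opening: 0.089
grasp_force: 61.6
```

jog_arm(
  series=[
    [[0, 7.5, -1.5, 0, 0, 0, 4], [0, 8, -1, 0, 0, 0, 4], [0, 7.5, 0.5, 0, 0, 0, 4], [0, 8, 0.5, 0, 0, 0, 4], [0, 7.5, 1, 0, 0, 0, 4], [0, 7.5, 1.5, 0, 0, 0, 4], [0, 7.5, 2, 0, 0, 0, 4], [0, 7.5, 2, 0, 0, 0, 4], [0, 7.5, 3, 0, 0, 0, 4], [0, 7, 3, 0, 0, 0, 4]],
  ],
)

```text
time_s: 8.15
eef_pos: [0.674, 0.1493, 0.1745]
eef_rot: [-0.0, 0.648, 0.761, -0.0]
wrist_force: [-1.4, 3.8, 1.3]
opening: 0.09
grasp_force: 62.1
```

Run:
```python
from h import *
o=ctrl.get_obs(); print(o["time_s"],o["eef_pos"],o["wrist_force"],o["opening"])
c=snap("scene","s2.png")
```

```text
8.15 [0.67401625 0.14932441 0.17451222] [-1.41720535  3.84445745  1.28982326] 0.08973752113770027
```

View pics/s2.png

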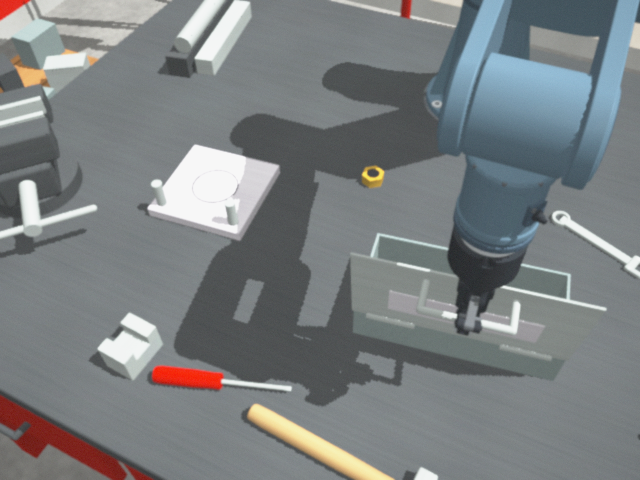

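The picture shows the flap past upright, leaning back, with the fingers still on the bar at (470,315). I'll release with a small opening and follow the flap onto its stop.

jog_arm(
  series=[
    [[0, 2, 1, 0, 0, 0, 14], [0, 2, 1, 0, 0, 0, 20], [0, 2, 1, 0, 0, 0, 30], [0, 2, 0, 0, 0, 0, 30], [0, 0, 0, 0, 0, 0, 30], [0, 0, 0, 0, 0, 0, 30], [0, 0, 0, 0, 0, 0, 30], [0, 0, 0, 0, 0, 0, 30], [0, 0, -2, 0, 0, 0, 30], [0, 0, -5, 0, 0, 0, 30]],
  ],
)

```text
time_s: 9.2
eef_pos: [0.6805, 0.15, 0.1781]
eef_rot: [-0.001, 0.648, 0.761, -0.001]
wrist_force: [-0.4, 1.1, -1.0]
opening: 0.35
grasp_force: 0.0
```

jog_arm(
  series=[
    [[0, 1, -8, 0, 0, 0, 30], [0, 1, -8, 0, 0, 0, 30], [0, 1, -10, 0, 0, 0, 30], [0, 1, -10, 0, 0, 0, 30], [0, 0, -15, 0, 0, 0, 30], [0, 0, -20, 0, 0, 0, 30], [0, 0, -20, 0, 0, 0, 30], [0, 0, -20, 0, 0, 0, 30], [0, 0, -20, 0, 0, 0, 30], [0, 0, 0, 0, 0, 0, 30]],
  ],
)

```text
time_s: 10.2
eef_pos: [0.6871, 0.151, 0.3155]
eef_rot: [0.003, 0.648, 0.761, 0.003]
wrist_force: [0.5, -0.1, 0.2]
opening: 0.352
grasp_force: 0.0
```

jog_arm(
  series=[
    [[0, -30, 0, 0, 0, 0, 60], [0, -30, 0, 0, 0, 0, 60], [0, -30, 0, 0, 0, 0, 60], [0, -30, 0, 0, 0, 0, 60], [0, -30, 0, 0, 0, 0, 60], [0, -30, 0, 0, 0, 0, 60], [0, -30, 0, 0, 0, 0, 60], [0, -30, 0, 0, 0, 0, 60], [0, -30, 0, 0, 0, 0, 60], [0, -30, 0, 0, 0, 0, 60]],
  ],
)

```text
time_s: 11.2
eef_pos: [0.3878, 0.1029, 0.3096]
eef_rot: [-0.0, 0.648, 0.761, -0.0]
wrist_force: [-0.1, 0.1, 0.2]
opening: 0.708
grasp_force: 0.0
```

Run:
```python
from h import *
o=ctrl.get_obs(); print(o["time_s"],o["eef_pos"],o["wrist_force"],o["opening"])
c=snap("top","t3.png"); np.savez("/tmp/t3.npz",**c)
```

```text
11.2 [0.38779761 0.10294058 0.30960404] [-0.05374756  0.11258866  0.24144858] 0.7078113936593843
```

View pics/t3.png

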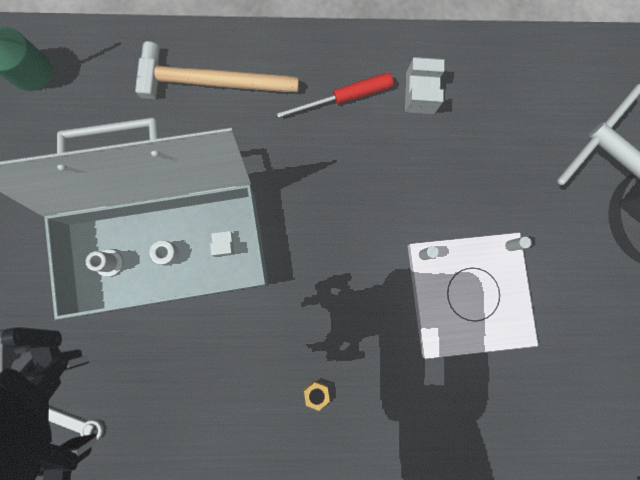

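The flap is leaning fully open. The bush is the leftmost part, with its top ring near (96,262) and its flange showing at (110,263). The collar is at (162,252) and the block at (222,243). The circle is at (473,294).

Run:
```python
from h import *
c=dict(np.load("/tmp/t3.npz")); P=cloud(c); z=P[...,2]
for y0,y1,x0,x1,h in((235,290,75,130,(.046,.062)),(235,270,145,180,(.028,.042))):
    m=np.zeros_like(z,bool); m[y0:y1,x0:x1]=True
    q=P[m&(z>h[0])&(z<h[1])]
    print(len(q),np.median(q,0).round(4),cv2.minEnclosingCircle(q[:,:2].astype(np.float32)))
# ring by brightness
g=cv2.cvtColor(c["frame"],cv2.COLOR_BGR2GRAY)
print("ray center", cast(c,96.5,262,z=.054))
# flange
m=np.zeros_like(z,bool); m[235:290,75:130]=True
q=P[m&(z>.007)&(z<.02)]; print(len(q),q.mean(0) if len(q) else 0, q.min(0),q.max(0))
# expected from bin frame: origin from bar
a=np.deg2rad(9.2); o=np.array([.488+.055*np.cos(a)-.002,.1196+.055*np.sin(a)])
for t in(-.09,0,.09): print(t,(o+t*np.array([-np.sin(a),np.cos(a)])).round(4))
# circle: dark ring pixels on plate
r=g[255:335,430:515]; bh=cv2.morphologyEx(r,cv2.MORPH_BLACKHAT,np.ones((7,7),np.uint8))
v,u=np.where(bh>30); d=np.hypot(u+430-473,v+255-294); k=(d>20)&(d<32)
w=np.array([cast(c,a+430,b+255,z=.02)[:2] for a,b in zip(u[k],v[k])],np.float32); print(len(w),cv2.fitEllipse(w))
print("tcp",ctrl.get_obs()["eef_pos"])
```

```text
299 [0.5267 0.2173 0.0531] ((0.5270012617111206, 0.2188364416360855), 0.016213150694966316)
395 [0.5414 0.1288 0.0333] ((0.5414664149284363, 0.12921002507209778), 0.01898648589849472)
ray center [0.52496648 0.2164259  0.054     ]
309 [0.52598517 0.21074667 0.01171505] [0.48582893 0.188934   0.00700525] [0.56284127 0.2701096  0.01956419]
-0.09 [0.5547 0.0396]
0 [0.5403 0.1284]
0.09 [0.5259 0.2172]
319 ((0.4762096405029297, -0.3535098433494568), (0.08208885788917542, 0.08233726769685745), 102.16169738769531)
tcp [0.38438706 0.10298074 0.30941327]
```

jog_arm(
  series=[
    [[10, 18, 15, 0, 0, 0, 60], [10, 18, 20, 0, 0, 0, 60], [10, 18, 20, 0, 0, 0, 60], [10, 18, 20, 0, 0, 0, 60], [10, 18, 20, 0, 0, 0, 60], [10, 18, 20, 0, 0, 0, 60], [10, 18, 20, 0, 0, 0, 60], [10, 18, 20, 0, 0, 0, 60], [10, 14, 20, 0, 0, 0, 60], [0, 0, 10, 0, 0, 0, 60]],
  ],
)

```text
time_s: 12.25
eef_pos: [0.5306, 0.2178, 0.1228]
eef_rot: [-0.001, 0.648, 0.762, -0.001]
wrist_force: [-0.3, -0.6, -0.5]
opening: 0.7
grasp_force: 0.0
```

Run:
```python
from h import *
o=ctrl.get_obs(); print(o["time_s"],o["eef_pos"],o["q"].round(2)); print(rel(o,[.5263,.2173,.024]))
```

```text
12.25 [0.53057152 0.21776595 0.12276201] [0.18 0.3  1.7  0.   1.15 0.02]
(array([ 0.2, -4. , 98.8]), array([[-1.602e-01,  9.871e-01, -2.700e-03],
       [ 9.871e-01,  1.602e-01, -3.000e-04],
       [ 2.000e-04, -2.700e-03, -1.000e+00]]))
```

jog_arm(
  series=[
    [[0, -2, 0, 0, 0, 0, 60], [0, -2, 0, 0, 0, 0, 60], [0, 0, 10, 0, 0, 0, 60], [0, 0, 10, 0, 0, 0, 60], [0, 0, 10, 0, 0, 0, 60], [0, 0, 10, 0, 0, 0, 60], [0, 0, 10, 0, 0, 0, 60], [0, 0, 5, 0, 0, 0, 60], [0, 0, 0, 0, 0, 0, 60], [0, 0, 0, 0, 0, 0, 60]],
  ],
)

```text
time_s: 13.25
eef_pos: [0.5272, 0.2165, 0.0703]
eef_rot: [-0.0, 0.648, 0.761, -0.0]
wrist_force: [0.8, -0.8, -0.7]
opening: 0.698
grasp_force: 0.0
```

Run:
```python
from h import *
o=ctrl.get_obs(); print(o["time_s"],o["eef_pos"],o["wrist_force"]); print(rel(o,[.5263,.2173,.024])[0])
```

```text
13.25 [0.52716529 0.21648427 0.07027501] [ 0.83436946 -0.76752081 -0.68000547]
[ 0.9 -0.7 46.3]
```

jog_arm(
  series=[
    [[1, -0.5, 8, 0, 0, 0, 60], [0, 0, 8, 0, 0, 0, 60], [0, 0, 8, 0, 0, 0, 60], [0, 0, 7, 0, 0, 0, 60], [0, 0, 6, 0, 0, 0, 60], [0, 0, 5, 0, 0, 0, 60], [0, 0, 4, 0, 0, 0, 60], [0, 0, 0, 0, 0, 0, 60], [0, 0, 0, 0, 0, 0, 60], [0, 0, 0, 0, 0, 0, 60]],
  ],
)

```text
time_s: 14.25
eef_pos: [0.5267, 0.2174, 0.0246]
eef_rot: [0.0, 0.648, 0.761, 0.0]
wrist_force: [-0.0, -0.2, -0.2]
opening: 0.702
grasp_force: 0.0
```

jog_arm(
  series=[
    [[0, 0, 0, 0, 0, 0, 45], [0, 0, 0, 0, 0, 0, 38], [0, 0, 0, 0, 0, 0, 30], [0, 0, 0, 0, 0, 0, 24], [0, 0, 0, 0, 0, 0, 20], [0, 0, 0, 0, 0, 0, 20], [0, 0, 0, 0, 0, 0, 20], [0, 0, 0, 0, 0, 0, 20], [0, 0, 0, 0, 0, 0, 20], [0, 0, 0, 0, 0, 0, 20]],
  ],
)

```text
time_s: 15.25
eef_pos: [0.5265, 0.2174, 0.0247]
eef_rot: [0.0, 0.648, 0.761, 0.0]
wrist_force: [-1.6, -0.2, 6.2]
opening: 0.332
grasp_force: 59.1
```

jog_arm(
  series=[
    [[0, 0, -2, 0, 0, 0, 20], [0, 0, -4, 0, 0, 0, 20], [0, 0, -8, 0, 0, 0, 20], [0, 0, -12, 0, 0, 0, 20], [0, 0, -16, 0, 0, 0, 20], [0, 0, -20, 0, 0, 0, 20], [0, 0, -20, 0, 0, 0, 20], [0, 0, -20, 0, 0, 0, 20], [0, 0, -16, 0, 0, 0, 20], [0, 0, -10, 0, 0, 0, 20]],
  ],
)

```text
time_s: 16.25
eef_pos: [0.5273, 0.2176, 0.1548]
eef_rot: [0.001, 0.648, 0.761, 0.001]
wrist_force: [0.2, 0.4, -2.8]
opening: 0.331
grasp_force: 59.3
```

Run:
```python
from h import *
o=ctrl.get_obs(); print(o["time_s"],o["eef_pos"],o["wrist_force"],o["opening"],o["grasp_force"]); print(rel(o,[.4762,-.3535,.0407]))
c=snap("top","t4.png")
```

```text
16.25 [0.52725224 0.21755041 0.1548044 ] [ 0.16448405  0.38777215 -2.796206  ] 0.33079089800029254 59.3451189994812
(array([-555.6, -141.8,  113.6]), array([[-1.594e-01,  9.872e-01,  3.000e-03],
       [ 9.872e-01,  1.594e-01,  5.000e-04],
       [ 1.000e-04,  3.000e-03, -1.000e+00]]))
```

View pics/t4.png

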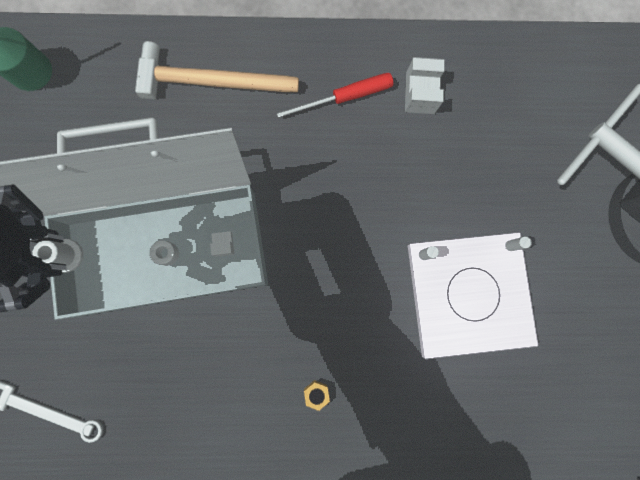

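The bush hangs upright in the fingers, its top at (45,252), clear of the bin. I'll carry it over to the plate.

jog_arm(
  series=[
    [[-12, -3, -5, 0, 0, 0, 20], [-22, -6, -5, 0, 0, 0, 20], [-30, -8, -5, 0, 0, 0, 20], [-30, -8, -5, 0, 0, 0, 20], [-30, -8, -5, 0, 0, 0, 20], [-30, -8, 0, 0, 0, 0, 20], [-30, -8, 0, 0, 0, 0, 20], [-30, -8, 0, 0, 0, 0, 20], [-30, -8, 0, 0, 0, 0, 20], [-30, -8, 0, 0, 0, 0, 20]],
  ],
)

```text
time_s: 17.3
eef_pos: [0.4967, -0.0664, 0.1765]
eef_rot: [-0.001, 0.648, 0.761, -0.0]
wrist_force: [1.1, 0.4, -2.5]
opening: 0.331
grasp_force: 59.5
```

jog_arm(
  series=[
    [[-30, -8, 0, 0, 0, 0, 20], [-30, -8, 0, 0, 0, 0, 20], [-30, -8, 0, 0, 0, 0, 20], [-30, -8, 0, 0, 0, 0, 20], [-30, -8, 0, 0, 0, 0, 20], [-30, -8, 0, 0, 0, 0, 20], [-30, -8, 0, 0, 0, 0, 20], [-30, -8, 0, 0, 0, 0, 20], [-28, -4, 0, 0, 0, 0, 20], [-12, -1, 0, 0, 0, 0, 20]],
  ],
)

```text
time_s: 18.3
eef_pos: [0.473, -0.3547, 0.1765]
eef_rot: [-0.001, 0.649, 0.761, -0.0]
wrist_force: [-0.4, 0.6, -2.4]
opening: 0.335
grasp_force: 59.5
```

jog_arm(
  series=[
    [[0, 0, 5, 0, 0, 0, 20], [0, 0, 10, 0, 0, 0, 20], [0, 0, 15, 0, 0, 0, 20], [0, 0, 15, 0, 0, 0, 20], [0, 0, 15, 0, 0, 0, 20], [0, 0, 15, 0, 0, 0, 20], [0, 0, 10, 0, 0, 0, 20], [0, 0, 10, 0, 0, 0, 20], [0, 0, 5, 0, 0, 0, 20], [0, 0, 0, 0, 0, 0, 20]],
  ],
)

```text
time_s: 19.3
eef_pos: [0.4742, -0.3519, 0.0765]
eef_rot: [-0.001, 0.648, 0.761, 0.0]
wrist_force: [-1.0, 0.0, -2.6]
opening: 0.333
grasp_force: 59.5
```

Run:
```python
from h import *
o=ctrl.get_obs(); print(o["time_s"],o["eef_pos"],o["wrist_force"],o["opening"],o["grasp_force"]); print(rel(o,[.4762,-.3535,.0407]))
```

```text
19.3 [ 0.47418012 -0.35191173  0.0764793 ] [-0.95719079  0.01027741 -2.58631731] 0.3328286863414044 59.482784271240234
(array([-1.9,  1.8, 35.8]), array([[-1.592e-01,  9.872e-01, -8.000e-04],
       [ 9.872e-01,  1.592e-01,  9.000e-04],
       [ 1.100e-03, -7.000e-04, -1.000e+00]]))
```

jog_arm(
  series=[
    [[-2, 2, 5, 0, 0, 0, 20], [0, 0, 7, 0, 0, 0, 20], [0, 0, 7, 0, 0, 0, 20], [0, 0, 5, 0, 0, 0, 20], [0, 0, 4, 0, 0, 0, 20], [0, 0, 3, 0, 0, 0, 20], [0, 0, 2, 0, 0, 0, 20], [0, 0, 0, 0, 0, 0, 20], [0, 0, 0, 0, 0, 0, 20], [0, 0, 0, 0, 0, 0, 20]],
  ],
)

```text
time_s: 20.3
eef_pos: [0.4769, -0.354, 0.0446]
eef_rot: [0.0, 0.648, 0.761, -0.0]
wrist_force: [1.0, -0.9, -2.8]
opening: 0.334
grasp_force: 59.5
```

jog_arm(
  series=[
    [[0, 0, 0.5, 0, 0, 0, 20], [0, 0, 0.5, 0, 0, 0, 20], [0, 0, 0.5, 0, 0, 0, 20], [0, 0, 0.5, 0, 0, 0, 20], [0, 0, 0, 0, 0, 0, 20], [0, 0, 0, 0, 0, 0, 20], [0, 0, 0, 0, 0, 0, 20], [0, 0, 0, 0, 0, 0, 20], [0, 0, 0, 0, 0, 0, 20], [0, 0, 0, 0, 0, 0, 20]],
  ],
)

```text
time_s: 21.3
eef_pos: [0.4768, -0.3538, 0.0423]
eef_rot: [0.0, 0.648, 0.761, 0.0]
wrist_force: [0.2, -0.7, -3.5]
opening: 0.331
grasp_force: 59.5
```

jog_arm(
  series=[
    [[0, 0, 0.5, 0, 0, 0, 20], [0, 0, 0, 0, 0, 0, 20], [0, 0, 0.5, 0, 0, 0, 20], [0, 0, 0, 0, 0, 0, 20], [0, 0, 0.5, 0, 0, 0, 20], [0, 0, 0, 0, 0, 0, 20], [0, 0, 0, 0, 0, 0, 20], [0, 0, 0, 0, 0, 0, 20], [0, 0, 0, 0, 0, 0, 20], [0, 0, 0, 0, 0, 0, 20]],
  ],
)

```text
time_s: 22.3
eef_pos: [0.4768, -0.3538, 0.0408]
eef_rot: [-0.0, 0.648, 0.761, 0.0]
wrist_force: [1.2, -0.6, -2.3]
opening: 0.333
grasp_force: 59.5
```

jog_arm(
  series=[
    [[0, 0, 0.5, 0, 0, 0, 20], [0, 0, 0, 0, 0, 0, 20], [0, 0, 0.5, 0, 0, 0, 20], [0, 0, 0, 0, 0, 0, 20], [0, 0, 0, 0, 0, 0, 20], [0, 0, 0, 0, 0, 0, 20], [0, 0, 0, 0, 0, 0, 20], [0, 0, 0, 0, 0, 0, 20], [0, 0, 0, 0, 0, 0, 20], [0, 0, 0, 0, 0, 0, 20]],
  ],
)

```text
time_s: 23.3
eef_pos: [0.4768, -0.3539, 0.0407]
eef_rot: [0.0, 0.648, 0.761, -0.0]
wrist_force: [-3.1, 2.9, 6.9]
opening: 0.336
grasp_force: 60.1
```

Contact is made, with +7 N at the wrist. I'll open and withdraw.

jog_arm(
  series=[
    [[0, 0, 0, 0, 0, 0, 30], [0, 0, 0, 0, 0, 0, 32], [0, 0, 0, 0, 0, 0, 36], [0, 0, 0, 0, 0, 0, 42], [0, 0, 0, 0, 0, 0, 50], [0, 0, 0, 0, 0, 0, 55], [0, 0, 0, 0, 0, 0, 55], [0, 0, 0, 0, 0, 0, 55], [0, 0, -3, 0, 0, 0, 55], [0, 0, -5, 0, 0, 0, 55]],
  ],
)

```text
time_s: 24.3
eef_pos: [0.4766, -0.3536, 0.0478]
eef_rot: [-0.0, 0.648, 0.761, 0.0]
wrist_force: [-0.0, -0.1, 0.6]
opening: 0.646
grasp_force: 0.0
```

jog_arm(
  series=[
    [[0, 0, -10, 0, 0, 0, 55], [0, 0, -15, 0, 0, 0, 55], [0, 0, -20, 0, 0, 0, 55], [0, 0, -20, 0, 0, 0, 55], [0, 0, -20, 0, 0, 0, 55], [0, 0, -20, 0, 0, 0, 55], [0, 0, -20, 0, 0, 0, 55], [0, -20, 0, 0, 0, 0, 55], [0, -30, 0, 0, 0, 0, 55], [0, -30, 0, 0, 0, 0, 55]],
  ],
)

```text
time_s: 25.3
eef_pos: [0.3974, -0.3669, 0.1746]
eef_rot: [0.001, 0.648, 0.762, -0.0]
wrist_force: [0.1, -0.8, 0.1]
opening: 0.643
grasp_force: 0.0
```

jog_arm(
  series=[
    [[0, -30, 0, 0, 0, 0, 55], [0, -20, 0, 0, 0, 0, 55], [0, 0, 0, 0, 0, 0, 55], [0, 0, 0, 0, 0, 0, 55], [0, 0, 0, 0, 0, 0, 55], [0, 0, 0, 0, 0, 0, 55], [0, 0, 0, 0, 0, 0, 55], [0, 0, 0, 0, 0, 0, 55], [0, 0, 0, 0, 0, 0, 55], [0, 0, 0, 0, 0, 0, 55]],
  ],
)

```text
time_s: 26.3
eef_pos: [0.3485, -0.3745, 0.1727]
eef_rot: [-0.0, 0.648, 0.761, 0.0]
wrist_force: [-0.4, -0.6, 0.6]
opening: 0.646
grasp_force: 0.0
```

Run:
```python
from h import *
o=ctrl.get_obs(); print(o["time_s"],o["eef_pos"],o["wrist_force"])
c=snap("top","t5.png"); P=cloud(c); z=P[...,2]
m=(z>.06)&(z<.08)&(abs(P[...,0]-.4762)<.05)&(abs(P[...,1]+.3535)<.05)
q=P[m]; print(len(q),np.median(q,0),cv2.minEnclosingCircle(q[:,:2].astype(np.float32)) if len(q) else 0)
```

```text
26.3 [ 0.34852721 -0.37448828  0.17270917] [-0.36034193 -0.58011276  0.57874761]
284 [ 0.47769922 -0.3506035   0.06881363] ((0.47780343890190125, -0.35159146785736084), 0.014969954267144203)
```

View pics/t5.png

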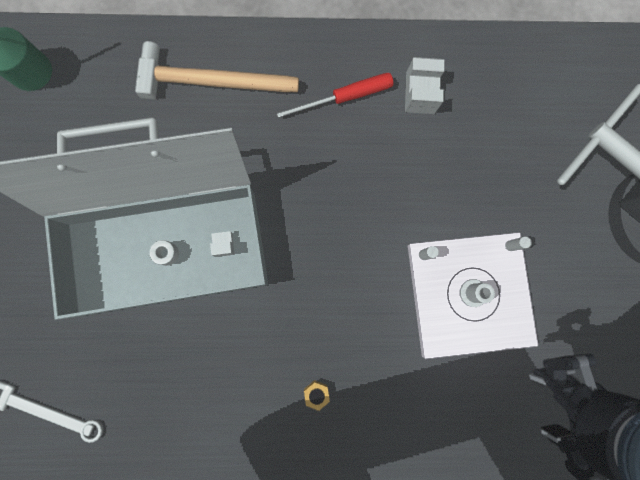

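The bush stands upright, flange down, inside the circle (flange near (474,293), top at (486,292)). It is about 2.5 mm off centre, and the gripper is clear.

```bash
python3 -c "
from bench import ctrl
print(ctrl.hand_in())"
```

```text
the job is handed in; nothing more can be done
None
```

The job is handed in after 26 s: the flap leans open on its stop, and the bush was set down without a drop and stands upright, flange down, about 2.5 mm from the circle's centre; the verdict was not returned to me.

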